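# Unlock the parts dish and bring the bearing ball to the mat

### The job

The blue parts dish, with one loose bearing ball lying in its hollow, is locked by a bayonet onto its grey magnetic foot. Take it by its carrying handle, turn it a quarter turn anticlockwise (seen from above) to its stop while it still sits in the foot, lift it straight out and carry it, level, over the middle of the black rubber mat; the ball must stay, untouched, in the middle of the dish all the way and nothing else may be pushed about. Finish holding it there in the gripper, level and still, its underside about 10 cm above the mat: do not put it down or let go.

Things in the scene. Friction and masses are not known exactly. Their poses are not given: they have to be found in the camera images.
- base: the grey square magnetic foot, 150 x 150 x 8 mm, immovable, with a dark round bayonet socket in its middle. Origin: centre of its underside, on the table and on the bayonet axis; z up. A red dot near the edge on its +x side marks the locked direction, a green dot on its +y side the free direction.
- socket (a point): centre of the socket's mouth, 32 mm above the table; the socket is 78 mm across outside. The dish turns in it easily between two stops: locked, the dish's x axis lies along the foot's x axis (within 6 deg); it can be lifted out only from about 76 deg anticlockwise of the foot's x to the end stop at about 92 deg. Clockwise it is stopped at once.
- green_dot (a point): the green dot on the foot's plate, 69 mm from the bayonet axis on the foot's +y side: the dish's white mark points to it when the dish is free (at the start the mark points to the red dot)
- dish: round blue dish, 127 mm across, 0.3 to 0.6 kg, with a bow handle over it in the plane of its x axis and a steel hub below (40 mm diameter, 26 mm long; two 7 mm pins on its +x and -x sides reach 32 mm from the axis, 12 mm above its underside). Origin: centre of the hub's underside, the lowest point; z up. Seated, the origin is 8 mm above the table; risen by 32 mm it is clear of the socket.
- dish_rim (a point): centre of the dish's rim, 54 mm above the dish's origin; rim 127 mm across; a white mark inside it on the dish's +x side
- dish_grip (a point): centre of the straight black grip of the dish's bow handle, on the dish's axis, 100 mm above the dish's origin. The grip runs along the dish's x axis, 70 mm long, 14 mm wide (dish y), 16 mm tall; pinch it across its 14 mm from above. Nothing stands within 40 mm below it except the ball, whose top is 45 mm below this point.
- dish_middle (a point): the middle (lowest point) of the hollow, on the dish's axis, 30 mm above the dish's origin. The hollow is shallow: its floor slopes 3 deg near the middle, 6.5 deg beyond 15 mm, 11 deg beyond 30 mm, 17 deg beyond 45 mm, so the ball rolls off-centre when the dish is tilted or started and stopped abruptly
- ball_center (a point): centre of the loose shiny steel bearing ball, 25 mm diameter, 64 g, lying in the hollow; it rolls freely
- mat: black rubber bench mat, fixed on the table, 170 mm (its x) x 220 mm (its y) x 4 mm; origin: centre of its underside, on the table
- block: loose aluminium block with a blind 26 mm bore in its top, the ball's seat, lying on the mat, 45 x 60 x 30 mm; origin: centre of its underside. Leave alone
- screwdriver_2: yellow-handled screwdriver lying on the mat along its own y axis, 210 mm long, 30 mm thick; origin: under its middle. Leave alone
- tape_measure: yellow tape measure standing on the table behind the work, 37 x 84 x 64 mm; origin: its underside. Leave alone
- bolt_tin: open grey tin standing on the table behind the work, 69 mm across, 76 mm tall; origin: centre of its underside. Leave alone

How it is judged:
On the way, in this order (a step that is already met when the one before it is completed fails the run):
1. the dish is turned a quarter turn in the foot (at least 75 degrees from locked) while still seated, held by the fingers (angle between the x axis of dish and the x axis of base, either way round above 1.31 rad and z of dish in the frame of base below 0.012 m and horizontal distance between dish and base below 0.006 m and contact force between the fingers and dish above 1 N), for 0.1 s.
2. the dish is lifted clear of the foot (z of dish in the frame of base above 0.045 m and contact force between dish and base below 0.1 N and contact force between the fingers and dish above 1 N), for 0.1 s.
At the end, for the whole second after the job is handed in: the dish hangs in the gripper over the mat, its axis within 50 mm of the mat's centre, its underside 60 to 160 mm above the table, level within 5 degrees and still, with the ball in the hollow within 18 mm of its middle (horizontal distance between dish_middle and mat below 0.05 m and height (world z) of dish between 0.06 and 0.16 m and angle between dish's own z axis and vertical below 0.087 rad and horizontal distance between ball_center and dish_middle below 0.018 m and z of ball_center in the frame of dish between 0.036 and 0.05 m and contact force between the fingers and dish above 1 N and linear speed of dish below 0.03 m/s); the arm keeps its last pose, push and grip.
It fails at once if the ball runs away from the middle of the dish (its centre more than about 32 mm from the axis) or leaves it (distance between ball_center and dish_middle above 0.035 m).
It fails at once if the ball is touched by the fingers (contact force between the fingers and ball above 0.5 N).
It fails at once if the dish is tipped more than 15 degrees (angle between dish's own z axis and vertical above 0.26 rad).
It fails at once if the block, screwdriver, tape measure or tin is pushed more than 20 mm (distance of any of block, screwdriver_2, tape_measure, bolt_tin from where it was at the start of the episode above 0.02 m).
It also fails if it takes over 51 s, if anything falls off the work surface, if the arm or the gripper's body presses on something with over 40 N, if the wrist force passes 120 N, or if a joint passes its speed limit or range.

### The arm

A 7-joint arm with a two-finger parallel gripper is mounted at the origin on a cart in front of the work surface, level with it; the furniture and walls round the work are solid. World frame = base frame: x ahead of the robot, y to its left, z up, the work surface at z = 0. Lengths are in m, angles in rad, forces in N, time in s.
With the tool pointing down it reaches from about 0.425 to 0.925 m from the base axis. Payload 6.8 kg.
Tool frame: the origin (TCP) lies on the centre line of the jaws, within the pads' length; the fingertips stand 25 mm ahead of it and the grasp point (between the pads) lies 6 mm ahead of it; z points along the fingers, y is the line along which they close (so a half turn about z gives the same grasp; the last joint's range is limited). The gripper opens to 85 mm and grips with 20 to 120 N. Pads are 22 mm wide; open, the fingers measure 114 mm over their backs; the gripper's body (76 mm by 85 mm) begins 54 mm behind the grasp point. The pads swing forward as they close: fully open they stand 13 mm farther back than shut.
Start: joints at [1.034, 0.477, 0.022, 1.555, -0.011, 1.109, -0.083], TCP at [0.281, -0.614, 0.256] pointing down, gripper open.
Joint ranges: [-2.96, 2.96], [-0.34, 2.1], [-1.41, 1.46], [0.24, 2.44], [-1.37, 4.51], [0.17, 1.92], [-2.96, 2.96]. Speed limits (rad/s): [2.39, 2.39, 3.14, 3.14, 3.14, 3.14, 3.14].

### API

Orientations are given as a rotation vector (axis times angle).
In Python, from bench import status, imaging, workorder gives the robot as it stands.
- The arm moves only by the tool send_rows, never from a script. Its argument "steps" is a list of rows, each an object of numbers: "dx", "dy", "dz": the shift along the tool's x, y, z in cm; "yaw": the turn about the tool's z in degrees; "gripper": the opening, from 0 (shut) to 1 (fully open). A call has 1 to 5 rows; each row is the pose to reach, as a shift and turn from the pose commanded when the call began, along the tool's axes at that moment; what a row does not reach only later rows make up. A row lasts 1/8 s, in which the tool goes at most 62.5 mm and 10.7 degrees, less where a joint would pass 70% of its speed; a pose out of reach is approached as far as the arm can. A call with a gripper value outside its range is refused whole. The fingers move at their own pace and stop on an object; "force" is the grip in N (left out, the last holds). Time passes only in rows, so rows that repeat a pose let the fingers close. It gives the time, the measured TCP pose, the force, the opening and the grip force at its end, in the units of the state.
- status.get_obs(): the state, without advancing time (a new reading comes with each control period).
- imaging.grab_frame(name): name is "scene" or "top"; returns a dict with "color" (420x560x3 uint8, red, green, blue), "depth" (420x560 float32, m along the optical axis (not along the pixel's ray), 0 where there is no reading), "K" (3x3 intrinsics, pixels), "R" (3x3) and "t" (3): a world point X has camera coordinates R X + t. Camera axes: x right, y down, z forward; pixel columns grow to the right and rows downward; lengths in m; the calibration is good to about 2 mm. A picture is of the moment at which its call begins.
- workorder.hand_in(): hands the job in; it is judged then, once.
The state is a dict: "clock": time; "joints": joint angles; "qvel": joint speeds; "tau": joint torques, N m; "tcp_pos": TCP position; "orientation": TCP orientation; "contact_force": force on the tool from outside, world axes, zero at the start; "moment": the same for the moment, N m; "grip_width": finger opening in m; "gripper_force": force on a finger pad.
Only numpy, scipy, OpenCV 4.12 (cv2) and the standard library are available. Lean on these libraries where they do the work, as an engineer would, in place of code of your own. Each camera call takes 0.05 s, during which the arm holds its last target. There are 200 camera calls.

## Working session

There is one attempt and no reset: what is moved stays moved. The work goes in short steps, Python scripts to look and compute and a tool call to move; the robot and the scene stay as the last step left them, time stands still between calls to the robot, and variables do not carry over. Pictures are saved under pics/ and viewed, at most 10 in all, crops included, and the job is handed in when it is done.

Besides the shell and the picture viewer there is one more tool, called after ">>>" by a JSON object that holds its "op" and its "data", one argument or row to a line. send_rows: Moves the arm, as the interface text tells. Its arguments: {"type":"object","properties":{"steps":{"type":"array"},"force":{"type":"number"}},"required":["steps"]}

```bash
mkdir -p pics; python3 - <<'E'
from bench import status, imaging
import cv2, numpy as np
for n in ("scene","top"):
    f=imaging.grab_frame(n); np.savez(n+"0.npz",**f)
    cv2.imwrite(f"pics/{n}0.png",cv2.resize(f["color"][:,:,::-1],(800,600)))
print(status.get_obs())
E
```

```text
{'clock': 0.1, 'joints': array([ 1.03387292,  0.47770209,  0.02236615,  1.55632295, -0.01150711,
        1.10930827, -0.08309711]), 'qvel': array([-0.00082683,  0.00024641,  0.00071449, -0.00318753,  0.00143676,
        0.00045291,  0.00226903]), 'tau': array([ 4.35867740e-03, -5.97768009e+01,  1.61392674e+00, -2.81956387e+01,
        1.28710584e-02,  5.09426973e-03,  2.48754088e-05]), 'tcp_pos': array([ 0.28044834, -0.6134536 ,  0.25544616]), 'orientation': array([-3.06814605e+00, -6.68114907e-01,  7.22281312e-04]), 'contact_force': array([0.62647329, 0.22692702, 0.66764624]), 'moment': array([0.02296027, 0.02372812, 0.00779399]), 'gripper_force': 0.0, 'grip_width': 0.0856447664553653}
```

View pics/top0.png

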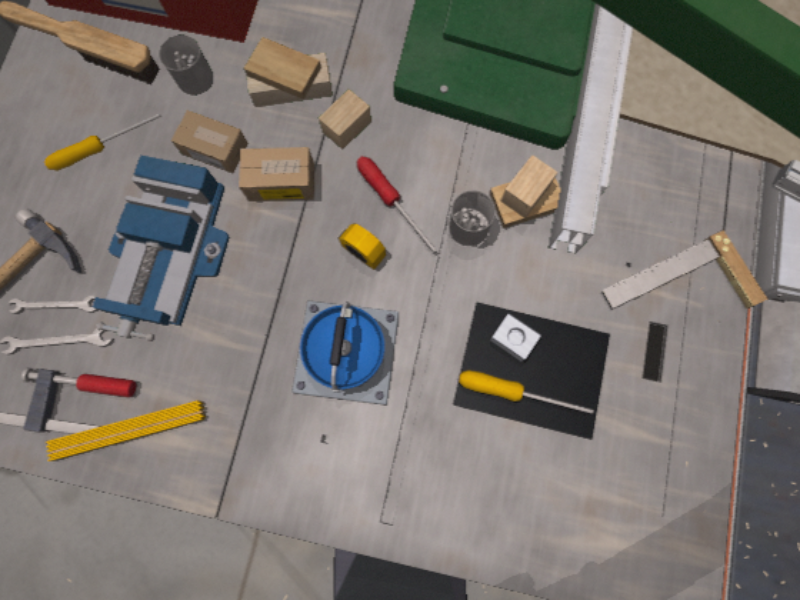

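View pics/scene0.png

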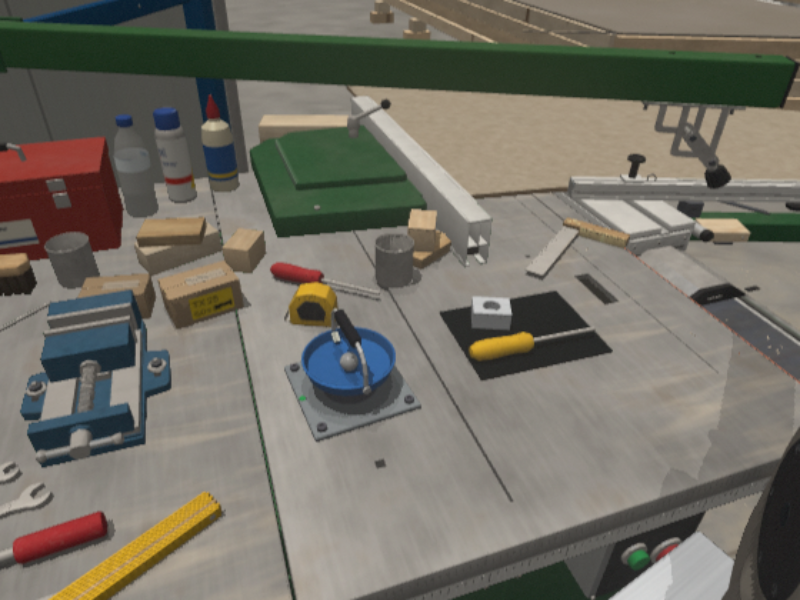

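The top view shows the dish at about (342,346), with its handle running (345,305)-(335,385), and the mat with corners near (478,303), (609,333), (592,437) and (455,405). In the scene view the green dot is at about (303,398). Next I'll enlarge and measure.

```bash
cat > h.py <<'E'
import numpy as np, cv2
def load(n): return dict(np.load(n))
def px(f,X):
    c=f["R"]@np.asarray(X,float)+f["t"]; p=f["K"]@c; return p[:2]/p[2]
def at_z(f,u,v,z):
    d=f["R"].T@np.linalg.solve(f["K"],[u,v,1.]); c=-f["R"].T@f["t"]; return c+d*(z-c[2])/d[2]
def cloud(f):
    v,u=np.indices(f["depth"].shape); P=np.stack([u,v,np.ones_like(u)],-1)@np.linalg.inv(f["K"]).T*f["depth"][...,None]
    return (P-f["t"])@f["R"]
E
python3 - <<'E'
from h import *
f=load("top0.npz"); W=cloud(f); s=0.7
for n,(u,v) in {"blk":(516,337)}.items(): print(n,at_z(f,u*s,v*s,.03))
m=[(478,303),(609,333),(592,437),(455,405)]
M=np.array([at_z(f,u*s,v*s,.004) for u,v in m]); print("mat",M.round(3),M.mean(0))
g=at_z(f,342*s,346*s,.062)
print("dish approx",g)
d=np.hypot(W[...,0]-g[0],W[...,1]-g[1])
k=(d<.05)&(W[...,2]>.095)&(f["color"].max(-1)<90)
P=W[k]; print("grip",k.sum(),P.mean(0),P.min(0),P.max(0))
r=cv2.minAreaRect(P[:,:2].astype(np.float32)*1000); print(r, np.degrees(np.arctan2(*np.linalg.svd(P[:,:2]-P[:,:2].mean(0))[2][0][::-1])))
c=f["color"].astype(int); b=(d<.09)&(c[...,2]>c[...,0]+60)&(W[...,2]>.04)
P=W[b]; rim=P[P[:,2]>.057]; h=cv2.minEnclosingCircle(rim[:,:2].astype(np.float32)); print("rim",h)
cv2.imwrite("pics/c1.png",cv2.resize(f["color"][200:295,195:290,::-1],(600,600),interpolation=cv2.INTER_CUBIC))
f=load("scene0.npz")
cv2.imwrite("pics/c2.png",cv2.resize(f["color"][210:310,190:300,::-1],(660,600),interpolation=cv2.INTER_CUBIC))
E
```

```text
blk [ 0.56056189 -0.20545148  0.03      ]
mat [[ 0.622 -0.152  0.004]
 [ 0.569 -0.36   0.004]
 [ 0.407 -0.318  0.004]
 [ 0.459 -0.109  0.004]] [ 0.51423853 -0.23465685  0.004     ]
dish approx [0.54577574 0.06178726 0.062     ]
grip 221 [0.54458547 0.06153487 0.11650127] [0.51179888 0.05238934 0.10586881] [0.57897267 0.07197173 0.12140433]
((545.4815673828125, 62.07792282104492), (12.191696166992188, 68.25184631347656), 81.85009002685547) 171.72869986462564
rim ((0.5458587408065796, 0.06298702955245972), 0.06341132521629333)
```

View pics/c1.png

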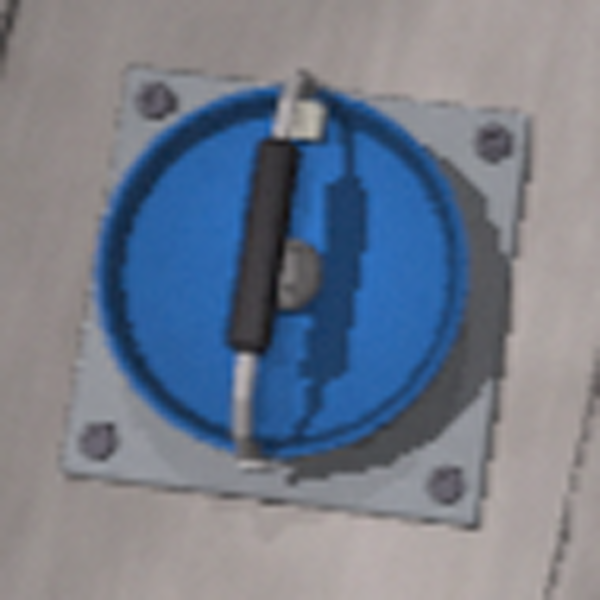

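View pics/c2.png

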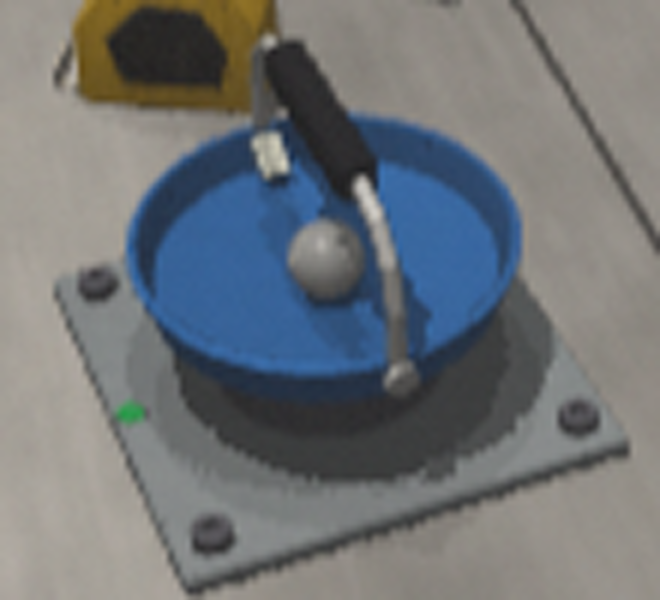

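c1 shows the white mark at the top (crop 310,120, world +x), the ball beside the grip at (298,275), and the handle parallel to the foot's edges. c2 shows the green dot at (130,410), on world +y. So the dish axis is at about (0.5455, 0.0625) and its x axis at about -8.3°.

```bash
cat >> h.py <<'E'
from scipy.spatial.transform import Rotation as Ro
def go(target, ydir=None):
    from bench import status
    s=status.get_obs(); R=Ro.from_rotvec(s["orientation"]).as_matrix()
    print("t",round(s["clock"],2),"tcp",s["tcp_pos"].round(4),"tilt",R[:,2].round(4),"j",s["joints"].round(2),"w",round(s["grip_width"],4),"gf",round(s["gripper_force"],1),"F",s["contact_force"].round(1),"M",s["moment"].round(2))
    a=np.degrees(np.arctan2(R[1,1],R[0,1])); print("ydir",a.round(2),"shift cm",(R.T@(np.array(target)-s["tcp_pos"])*100).round(2), "yaw", None if ydir is None else round(a-ydir,2))
E
python3 -c "
from h import *
go([.5455,.0625,.22],-98.3)"
```

```text
t 0.1 tcp [ 0.2804 -0.6135  0.2554] tilt [-8.0e-04  1.4e-03 -1.0e+00] j [ 1.03  0.48  0.02  1.56 -0.01  1.11 -0.08] w 0.0856 gf 0.0 F [0.6 0.2 0.7] M [0.02 0.02 0.01]
ydir -65.43 shift cm [ 52.21 -50.45   3.62] yaw 32.87
```

>>> {"op": "send_rows", "data": {
  "steps": [
    {"dx": 3,"dy": -3},
    {"dx": 6.5,"dy": -6.5},
    {"dx": 10,"dy": -10},
    {"dx": 13.5,"dy": -13},
    {"dx": 17,"dy": -16.5}
  ]
}}

```text
validation failed for argument at $.st...
```

>>> {"op": "send_rows", "data": {
  "steps": [
    {"dx": 3.5,"dy": -3.5},
    {"dx": 7,"dy": -7},
    {"dx": 10.5,"dy": -10.5},
    {"dx": 14,"dy": -13.5},
    {"dx": 17.5,"dy": -17}
  ]
}}

```text
validation failed for argument at $.st...
```

>>> {"op": "send_rows", "data": {
  "steps": [
    {"dx": 3.5,"dy": -3.5},
    {"dx": 7,"dy": -7},
    {"dx": 10.5,"dy": -10.5},
    {"dx": 14,"dy": -13.5},
    {"dx": 17.5,"dy": -17}
  ]
}}

```text
validation failed for argument at $.st...
```

>>> {"op": "send_rows", "data": {
  "steps": [
    {"yaw": 8},
    {"yaw": 16},
    {"yaw": 24},
    {"yaw": 33},
    {"yaw": 33}
  ]
}}

```text
validation failed for argument at $.st...
```

```bash
python3 -c "
from h import *
go([.5455,.0625,.16],-98.3)"
```

```text
t 0.1 tcp [ 0.2804 -0.6135  0.2554] tilt [-8.0e-04  1.4e-03 -1.0e+00] j [ 1.03  0.48  0.02  1.56 -0.01  1.11 -0.08] w 0.0856 gf 0.0 F [0.6 0.2 0.7] M [0.02 0.02 0.01]
ydir -65.43 shift cm [ 52.21 -50.44   9.62] yaw 32.87
```

The calls were refused and nothing moved. The rows may need every field, so I'll try one complete row.

>>> {"op": "send_rows", "data": {
  "steps": [
    {"dx": 3.0,"dy": -3.0,"dz": 0.0,"yaw": 0.0,"gripper": 1.0}
  ]
}}

```text
clock: 0.22
tcp_pos: [0.2931, -0.5759, 0.2554]
orientation: [3.071, 0.661, -0.003]
contact_force: [1.3, -0.1, 0.4]
grip_width: 0.0853
gripper_force: 0.0
```

A complete row works, so every row needs all five fields.

>>> {"op": "send_rows", "data": {
  "steps": [
    {"dx": 3.5,"dy": -3.5,"dz": 0,"yaw": 0,"gripper": 1},
    {"dx": 7,"dy": -7,"dz": 0,"yaw": 0,"gripper": 1},
    {"dx": 10.5,"dy": -10.5,"dz": 0,"yaw": 0,"gripper": 1},
    {"dx": 14,"dy": -14,"dz": 0,"yaw": 0,"gripper": 1},
    {"dx": 17.5,"dy": -17,"dz": 0,"yaw": 0,"gripper": 1}
  ]
}}

```text
clock: 0.85
tcp_pos: [0.3841, -0.3449, 0.2561]
orientation: [-3.069, -0.669, 0.001]
contact_force: [1.4, -0.2, -0.1]
grip_width: 0.0855
gripper_force: 0.0
```

>>> {"op": "send_rows", "data": {
  "steps": [
    {"dx": 3.5,"dy": -3.5,"dz": 0,"yaw": 0,"gripper": 1},
    {"dx": 7,"dy": -7,"dz": 0,"yaw": 0,"gripper": 1},
    {"dx": 10.5,"dy": -10.5,"dz": 0,"yaw": 0,"gripper": 1},
    {"dx": 14,"dy": -14,"dz": 0,"yaw": 0,"gripper": 1},
    {"dx": 17,"dy": -16.5,"dz": 0,"yaw": 0,"gripper": 1}
  ]
}}

```text
clock: 1.48
tcp_pos: [0.4701, -0.1239, 0.2562]
orientation: [-3.069, -0.671, 0.0]
contact_force: [0.8, -0.6, 0.0]
grip_width: 0.0856
gripper_force: 0.0
```

>>> {"op": "send_rows", "data": {
  "steps": [
    {"dx": 3.5,"dy": -3.5,"dz": 1,"yaw": 8,"gripper": 1},
    {"dx": 7,"dy": -7,"dz": 2,"yaw": 16,"gripper": 1},
    {"dx": 10.5,"dy": -10.5,"dz": 3,"yaw": 24,"gripper": 1},
    {"dx": 14.5,"dy": -14,"dz": 3.5,"yaw": 33,"gripper": 1},
    {"dx": 14.5,"dy": -14,"dz": 3.5,"yaw": 33,"gripper": 1}
  ]
}}

```text
clock: 2.1
tcp_pos: [0.544, 0.0669, 0.2207]
orientation: [-3.131, 0.221, 0.001]
contact_force: [0.5, -0.5, 0.1]
grip_width: 0.0854
gripper_force: 0.0
```

```bash
python3 -c "
from h import *
go([.5455,.0625,.16],-98.3)"
```

```text
t 2.1 tcp [0.544  0.0669 0.2207] tilt [-5.0e-04  2.4e-03 -1.0e+00] j [ 0.    0.33 -0.29  1.88  0.11  0.95 -2.05] w 0.0854 gf 0.0 F [ 0.5 -0.5  0.1] M [ 0.01  0.05 -0.01]
ydir -98.09 shift cm [0.22 0.43 6.07] yaw 0.21
```

>>> {"op": "send_rows", "data": {
  "steps": [
    {"dx": 0.1,"dy": 0.2,"dz": 2,"yaw": 0.2,"gripper": 1},
    {"dx": 0.2,"dy": 0.43,"dz": 4.5,"yaw": 0.2,"gripper": 1},
    {"dx": 0.2,"dy": 0.43,"dz": 6,"yaw": 0.2,"gripper": 0.6},
    {"dx": 0.2,"dy": 0.43,"dz": 6,"yaw": 0.2,"gripper": 0.6},
    {"dx": 0.2,"dy": 0.43,"dz": 6,"yaw": 0.2,"gripper": 0.6}
  ]
}}

```text
clock: 2.72
tcp_pos: [0.5454, 0.0571, 0.162]
orientation: [-3.132, 0.236, -0.002]
contact_force: [0.1, -0.6, -0.1]
grip_width: 0.0514
gripper_force: 0.0
```

```bash
python3 -c "
from h import *
from bench import imaging
go([.5455,.0625,.114],-98.3)
f=imaging.grab_frame('top')
p=px(f,[.5455,.0625,.11]).astype(int);print(p)
a=f['color'][p[1]-50:p[1]+50,p[0]-50:p[0]+50,::-1]
g=imaging.grab_frame('scene')
p=px(g,[.5455,.0625,.11]).astype(int)
b=g['color'][p[1]-50:p[1]+50,p[0]-50:p[0]+50,::-1]
cv2.imwrite('pics/d1.png',cv2.resize(np.hstack([a,b]),(800,400),interpolation=cv2.INTER_CUBIC))"
```

```text
t 2.73 tcp [0.5454 0.0571 0.162 ] tilt [ 1.1e-03  2.0e-04 -1.0e+00] j [ 0.    0.4  -0.27  1.93  0.14  0.83 -2.07] w 0.0514 gf 0.0 F [ 0.1 -0.6 -0.1] M [-0.03 -0.04  0.03]
ydir -98.62 shift cm [-0.08 -0.54  4.8 ] yaw -0.32
[236 238]
```

View pics/d1.png

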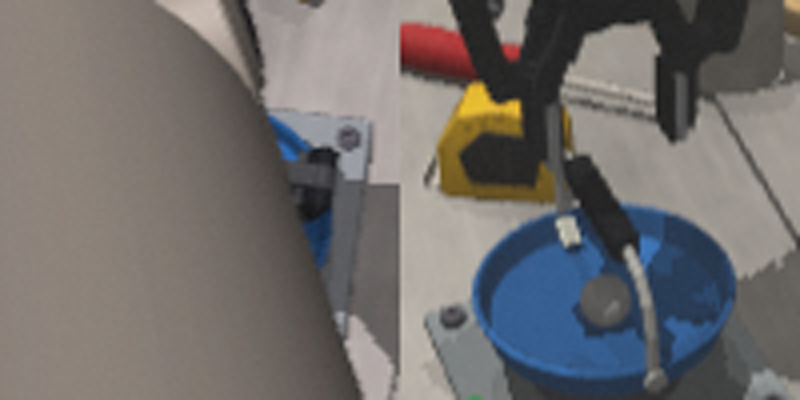

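The scene crop shows the open fingers straddling the grip, offset slightly to the -y side. The earlier reading lagged the commanded pose. I'll correct sideways first and check once it has settled.

>>> {"op": "send_rows", "data": {
  "steps": [
    {"dx": -0.1,"dy": -0.5,"dz": 0,"yaw": -0.3,"gripper": 0.6},
    {"dx": -0.1,"dy": -0.5,"dz": 2,"yaw": -0.3,"gripper": 0.6},
    {"dx": -0.1,"dy": -0.5,"dz": 2,"yaw": -0.3,"gripper": 0.6},
    {"dx": -0.1,"dy": -0.5,"dz": 2,"yaw": -0.3,"gripper": 0.6},
    {"dx": -0.1,"dy": -0.5,"dz": 2,"yaw": -0.3,"gripper": 0.6}
  ]
}}

```text
clock: 3.45
tcp_pos: [0.5452, 0.0623, 0.1421]
orientation: [-3.133, 0.228, -0.002]
contact_force: [0.0, 0.5, 0.1]
grip_width: 0.0514
gripper_force: 0.0
```

```bash
python3 -c "
from h import *
go([.5455,.0625,.114],-98.3)"
```

```text
t 3.45 tcp [0.5452 0.0623 0.1421] tilt [ 1.2e-03  2.0e-04 -1.0e+00] j [-0.01  0.43 -0.27  1.95  0.16  0.79 -2.08] w 0.0514 gf 0.0 F [0.  0.5 0.1] M [-0.01  0.    0.02]
ydir -98.33 shift cm [ 0.02 -0.02  2.81] yaw -0.03
```

Aligned. Next I'll descend the last 28 mm and close gently.

>>> {"op": "send_rows", "data": {
  "steps": [
    {"dx": 0,"dy": 0,"dz": 1.5,"yaw": 0,"gripper": 0.6},
    {"dx": 0,"dy": 0,"dz": 2.8,"yaw": 0,"gripper": 0.6},
    {"dx": 0,"dy": 0,"dz": 2.8,"yaw": 0,"gripper": 0.6},
    {"dx": 0,"dy": 0,"dz": 2.8,"yaw": 0,"gripper": 0.4},
    {"dx": 0,"dy": 0,"dz": 2.8,"yaw": 0,"gripper": 0.3}
  ],
  "force": 50
}}

```text
clock: 4.08
tcp_pos: [0.545, 0.0622, 0.1136]
orientation: [-3.133, 0.228, -0.001]
contact_force: [-0.4, -0.0, 0.4]
grip_width: 0.0253
gripper_force: 0.0
```

>>> {"op": "send_rows", "data": {
  "steps": [
    {"dx": 0,"dy": 0,"dz": 0,"yaw": 0,"gripper": 0.22},
    {"dx": 0,"dy": 0,"dz": 0,"yaw": 0,"gripper": 0.18},
    {"dx": 0,"dy": 0,"dz": 0,"yaw": 0,"gripper": 0.14},
    {"dx": 0,"dy": 0,"dz": 0,"yaw": 0,"gripper": 0},
    {"dx": 0,"dy": 0,"dz": 0,"yaw": 0,"gripper": 0}
  ]
}}

```text
clock: 4.7
tcp_pos: [0.5451, 0.0626, 0.1137]
orientation: [-3.133, 0.228, -0.001]
contact_force: [-0.2, 2.8, 3.1]
grip_width: 0.0132
gripper_force: 49.4
```

```bash
python3 -c "
from h import *
go([.5455,.0625,.114],-98.3)"
```

```text
t 4.7 tcp [0.5451 0.0626 0.1137] tilt [ 1.e-03  6.e-04 -1.e+00] j [-0.02  0.47 -0.26  1.96  0.17  0.73 -2.1 ] w 0.0132 gf 49.4 F [-0.2  2.8  3.1] M [0.55 0.03 0.01]
ydir -98.31 shift cm [ 0.04  0.01 -0.03] yaw -0.01
```

Gripped with little side load. I'll turn slowly anticlockwise, which is negative yaw because the tool points down.

>>> {"op": "send_rows", "data": {
  "steps": [
    {"dx": 0,"dy": 0,"dz": 0,"yaw": -1,"gripper": 0},
    {"dx": 0,"dy": 0,"dz": 0,"yaw": -3,"gripper": 0},
    {"dx": 0,"dy": 0,"dz": 0,"yaw": -6,"gripper": 0},
    {"dx": 0,"dy": 0,"dz": 0,"yaw": -9,"gripper": 0},
    {"dx": 0,"dy": 0,"dz": 0,"yaw": -12,"gripper": 0}
  ]
}}

```text
clock: 5.32
tcp_pos: [0.5444, 0.0611, 0.1136]
orientation: [3.138, 0.103, -0.002]
contact_force: [-1.8, -0.0, 8.4]
grip_width: 0.0133
gripper_force: 50.0
```

```bash
python3 -c "
from h import *
go([.5455,.0625,.114],-98.3+88)"
```

```text
t 5.33 tcp [0.5444 0.0611 0.1136] tilt [-9.0e-04 -1.5e-03 -1.0e+00] j [ 0.02  0.47 -0.31  1.96  0.21  0.74 -1.92] w 0.0133 gf 50.0 F [-1.8 -0.   8.4] M [-0.27  0.55 -0.09]
ydir -86.25 shift cm [ 0.12 -0.13 -0.04] yaw -75.95
```

>>> {"op": "send_rows", "data": {
  "steps": [
    {"dx": 0,"dy": 0,"dz": 0,"yaw": -3.5,"gripper": 0},
    {"dx": 0,"dy": 0,"dz": 0,"yaw": -7,"gripper": 0},
    {"dx": 0,"dy": 0,"dz": 0,"yaw": -11,"gripper": 0},
    {"dx": 0,"dy": 0,"dz": 0,"yaw": -15,"gripper": 0},
    {"dx": 0,"dy": 0,"dz": 0,"yaw": -19,"gripper": 0}
  ]
}}

```text
clock: 5.95
tcp_pos: [0.545, 0.0604, 0.1136]
orientation: [3.078, 0.619, -0.0]
contact_force: [-0.6, -2.1, 5.1]
grip_width: 0.0131
gripper_force: 49.7
```

```bash
python3 -c "
from h import *
go([.5452,.0625,.114],-98.3+88)"
```

```text
t 5.95 tcp [0.545  0.0604 0.1136] tilt [ 3.e-04 -2.e-03 -1.e+00] j [ 0.08  0.48 -0.39  1.96  0.26  0.75 -1.63] w 0.0131 gf 49.7 F [-0.6 -2.1  5.1] M [-0.51 -0.01 -0.09]
ydir -67.25 shift cm [ 0.09 -0.19 -0.04] yaw -56.95
```

>>> {"op": "send_rows", "data": {
  "steps": [
    {"dx": 0,"dy": -0.05,"dz": 0,"yaw": -4,"gripper": 0},
    {"dx": 0,"dy": -0.05,"dz": 0,"yaw": -8,"gripper": 0},
    {"dx": 0,"dy": -0.05,"dz": 0,"yaw": -12,"gripper": 0},
    {"dx": 0,"dy": -0.05,"dz": 0,"yaw": -16,"gripper": 0},
    {"dx": 0,"dy": -0.05,"dz": 0,"yaw": -20,"gripper": 0}
  ]
}}

```text
clock: 6.58
tcp_pos: [0.5452, 0.0613, 0.1136]
orientation: [2.924, 1.145, 0.001]
contact_force: [-0.7, -0.9, 5.5]
grip_width: 0.0129
gripper_force: 49.5
```

>>> {"op": "send_rows", "data": {
  "steps": [
    {"dx": 0,"dy": 0,"dz": 0,"yaw": -4,"gripper": 0},
    {"dx": 0,"dy": 0,"dz": 0,"yaw": -8,"gripper": 0},
    {"dx": 0,"dy": 0,"dz": 0,"yaw": -12,"gripper": 0},
    {"dx": 0,"dy": 0,"dz": 0,"yaw": -16,"gripper": 0},
    {"dx": 0,"dy": 0,"dz": 0,"yaw": -20,"gripper": 0}
  ]
}}

```text
clock: 7.2
tcp_pos: [0.5453, 0.0613, 0.1136]
orientation: [2.681, 1.635, 0.001]
contact_force: [0.3, -0.8, 3.9]
grip_width: 0.0133
gripper_force: 49.5
```

>>> {"op": "send_rows", "data": {
  "steps": [
    {"dx": 0,"dy": 0,"dz": 0,"yaw": -4,"gripper": 0},
    {"dx": 0,"dy": 0,"dz": 0,"yaw": -8,"gripper": 0},
    {"dx": 0,"dy": 0,"dz": 0,"yaw": -11,"gripper": 0},
    {"dx": 0,"dy": 0,"dz": 0,"yaw": -13,"gripper": 0},
    {"dx": 0,"dy": 0,"dz": 0,"yaw": -14,"gripper": 0}
  ]
}}

```text
clock: 7.82
tcp_pos: [0.5454, 0.0618, 0.1136]
orientation: [2.463, 1.948, 0.001]
contact_force: [2.7, -1.1, 5.3]
grip_width: 0.0131
gripper_force: 49.5
```

```bash
python3 -c "
from h import *
go([.5452,.0625,.114],-98.3+88)"
```

```text
t 7.83 tcp [0.5454 0.0618 0.1136] tilt [ 1.6e-03 -7.0e-04 -1.0e+00] j [ 0.25  0.53 -0.61  1.95  0.42  0.79 -0.83] w 0.0131 gf 49.5 F [ 2.7 -1.1  5.3] M [-0.5  -0.74 -0.12]
ydir -13.33 shift cm [ 0.07 -0.04 -0.04] yaw -3.03
```

>>> {"op": "send_rows", "data": {
  "steps": [
    {"dx": 0,"dy": 0,"dz": 0,"yaw": -1,"gripper": 0},
    {"dx": 0,"dy": 0,"dz": 0,"yaw": -2,"gripper": 0},
    {"dx": 0,"dy": 0,"dz": 0,"yaw": -3,"gripper": 0},
    {"dx": 0,"dy": 0,"dz": 0,"yaw": -3,"gripper": 0},
    {"dx": 0,"dy": 0,"dz": 0,"yaw": -3,"gripper": 0}
  ]
}}

```text
clock: 8.45
tcp_pos: [0.5453, 0.0626, 0.1137]
orientation: [2.411, 2.012, 0.002]
contact_force: [4.2, -2.1, 4.7]
grip_width: 0.0132
gripper_force: 49.6
```

```bash
python3 -c "
from h import *
from bench import imaging
go([.5452,.0625,.114],-98.3+88)
g=imaging.grab_frame('scene')
p=px(g,[.5455,.0625,.08]).astype(int)
b=g['color'][p[1]-50:p[1]+50,p[0]-60:p[0]+60,::-1]
cv2.imwrite('pics/d2.png',cv2.resize(b,(720,600),interpolation=cv2.INTER_CUBIC))"
```

```text
t 8.45 tcp [0.5453 0.0626 0.1137] tilt [ 1.6e-03  1.0e-04 -1.0e+00] j [ 0.26  0.53 -0.63  1.95  0.43  0.8  -0.78] w 0.0132 gf 49.6 F [ 4.2 -2.1  4.7] M [-0.52 -1.02  0.  ]
ydir -10.31 shift cm [-0.01 -0.01 -0.03] yaw -0.01
```

View pics/d2.png

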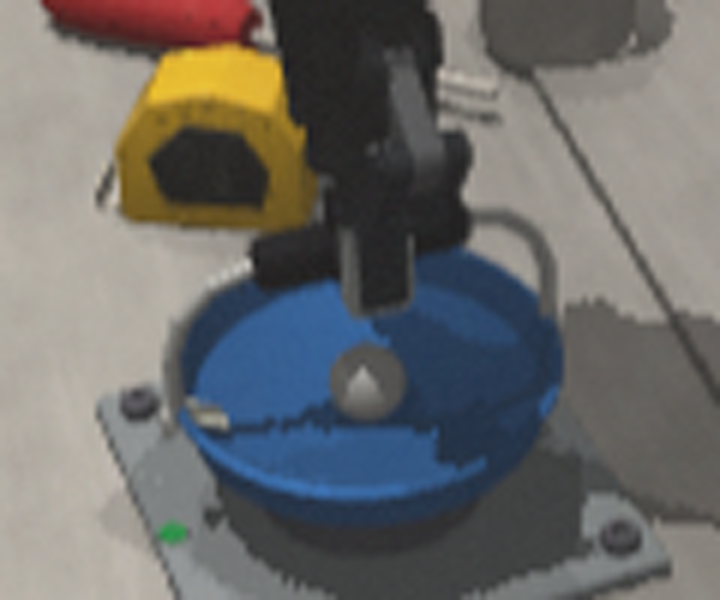

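The white mark at (207,412) now points to the green dot at (173,533), and the ball is centred at (368,382). I'll grip harder and lift slowly.

>>> {"op": "send_rows", "data": {
  "steps": [
    {"dx": 0,"dy": 0,"dz": 0,"yaw": 0,"gripper": 0},
    {"dx": 0,"dy": 0,"dz": -0.1,"yaw": 0,"gripper": 0},
    {"dx": 0,"dy": 0,"dz": -0.3,"yaw": 0,"gripper": 0},
    {"dx": 0,"dy": 0,"dz": -0.5,"yaw": 0,"gripper": 0},
    {"dx": 0,"dy": 0,"dz": -0.8,"yaw": 0,"gripper": 0}
  ],
  "force": 80
}}

```text
clock: 9.12
tcp_pos: [0.5439, 0.0622, 0.1199]
orientation: [-2.411, -2.012, 0.002]
contact_force: [6.5, -0.9, -9.4]
grip_width: 0.0128
gripper_force: 77.9
```

>>> {"op": "send_rows", "data": {
  "steps": [
    {"dx": 0,"dy": 0,"dz": -0.3,"yaw": 0,"gripper": 0},
    {"dx": 0,"dy": 0,"dz": -0.6,"yaw": 0,"gripper": 0},
    {"dx": 0,"dy": 0,"dz": -0.9,"yaw": 0,"gripper": 0},
    {"dx": 0,"dy": 0,"dz": -1.2,"yaw": 0,"gripper": 0},
    {"dx": 0,"dy": 0,"dz": -1.5,"yaw": 0,"gripper": 0}
  ]
}}

```text
clock: 9.75
tcp_pos: [0.5437, 0.0621, 0.1349]
orientation: [-2.411, -2.012, 0.002]
contact_force: [5.1, -1.7, -7.7]
grip_width: 0.0125
gripper_force: 78.1
```

```bash
python3 -c "
from h import *
go([.5453,.0625,.21],-10.3)"
```

```text
t 9.75 tcp [0.5437 0.0621 0.1349] tilt [-1.9e-03 -1.0e-04 -1.0e+00] j [ 0.28  0.5  -0.64  1.93  0.4   0.84 -0.76] w 0.0125 gf 78.1 F [ 5.1 -1.7 -7.7] M [-0.37 -1.61  0.02]
ydir -10.3 shift cm [ 0.06  0.14 -7.51] yaw -0.0
```

>>> {"op": "send_rows", "data": {
  "steps": [
    {"dx": 0,"dy": 0.05,"dz": -0.3,"yaw": 0,"gripper": 0},
    {"dx": 0,"dy": 0.1,"dz": -0.7,"yaw": 0,"gripper": 0},
    {"dx": 0,"dy": 0.1,"dz": -1.1,"yaw": 0,"gripper": 0},
    {"dx": 0,"dy": 0.1,"dz": -1.5,"yaw": 0,"gripper": 0},
    {"dx": 0,"dy": 0.1,"dz": -1.9,"yaw": 0,"gripper": 0}
  ]
}}

```text
clock: 10.38
tcp_pos: [0.5453, 0.0625, 0.1556]
orientation: [-2.412, -2.013, 0.0]
contact_force: [-0.6, 0.1, -4.8]
grip_width: 0.0128
gripper_force: 78.8
```

>>> {"op": "send_rows", "data": {
  "steps": [
    {"dx": 0,"dy": 0,"dz": -0.4,"yaw": 0,"gripper": 0},
    {"dx": 0,"dy": 0,"dz": -0.8,"yaw": 0,"gripper": 0},
    {"dx": 0,"dy": 0,"dz": -1.2,"yaw": 0,"gripper": 0},
    {"dx": 0,"dy": 0,"dz": -1.5,"yaw": 0,"gripper": 0},
    {"dx": 0,"dy": 0,"dz": -1.7,"yaw": 0,"gripper": 0}
  ]
}}

```text
clock: 11.0
tcp_pos: [0.5455, 0.0624, 0.1725]
orientation: [2.412, 2.012, 0.0]
contact_force: [1.0, -0.1, -4.4]
grip_width: 0.0124
gripper_force: 78.8
```

```bash
python3 -c "
from h import *
from bench import imaging
go([.5142,-.2347,.21],-10.3)
g=imaging.grab_frame('scene')
p=px(g,[.5455,.0625,.12]).astype(int)
b=g['color'][p[1]-50:p[1]+50,p[0]-60:p[0]+60,::-1]
cv2.imwrite('pics/d3.png',cv2.resize(b,(720,600),interpolation=cv2.INTER_CUBIC))"
```

```text
t 11.0 tcp [0.5455 0.0624 0.1725] tilt [ 1.e-04 -0.e+00 -1.e+00] j [ 0.3   0.45 -0.67  1.9   0.35  0.91 -0.72] w 0.0124 gf 78.8 F [ 1.  -0.1 -4.4] M [-0.   0.   0.1]
ydir -10.33 shift cm [-29.79   2.25  -3.75] yaw -0.03
```

View pics/d3.png

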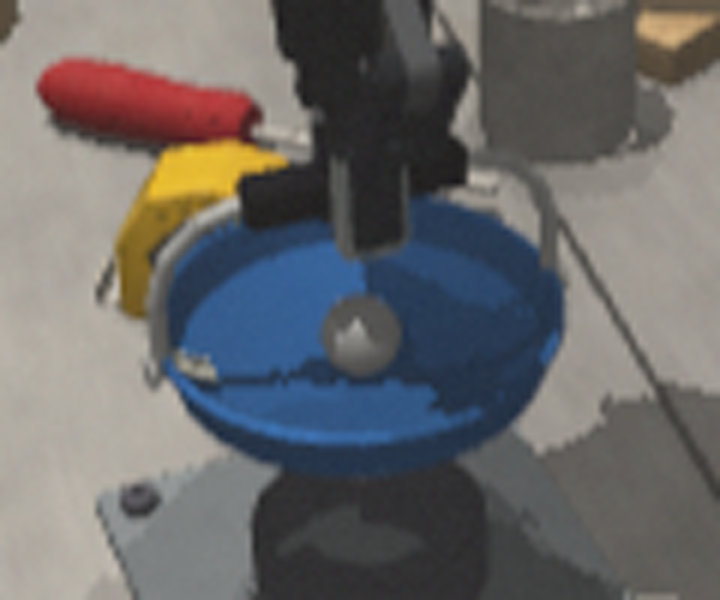

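The dish is clear of the socket at about (370,530) and level, with the ball at (362,335) in the middle. I'll carry it to the mat with gentle acceleration.

>>> {"op": "send_rows", "data": {
  "steps": [
    {"dx": -0.1,"dy": 0,"dz": 0,"yaw": 0,"gripper": 0},
    {"dx": -0.4,"dy": 0,"dz": -0.1,"yaw": 0,"gripper": 0},
    {"dx": -0.9,"dy": 0,"dz": -0.2,"yaw": 0,"gripper": 0},
    {"dx": -1.6,"dy": 0,"dz": -0.3,"yaw": 0,"gripper": 0},
    {"dx": -2.5,"dy": 0.05,"dz": -0.4,"yaw": 0,"gripper": 0}
  ]
}}

```text
clock: 11.68
tcp_pos: [0.5414, 0.0371, 0.1764]
orientation: [2.412, 2.012, -0.0]
contact_force: [0.6, -0.4, -4.5]
grip_width: 0.0122
gripper_force: 78.8
```

>>> {"op": "send_rows", "data": {
  "steps": [
    {"dx": -1,"dy": 0.07,"dz": -0.15,"yaw": 0,"gripper": 0},
    {"dx": -2,"dy": 0.15,"dz": -0.3,"yaw": 0,"gripper": 0},
    {"dx": -3,"dy": 0.23,"dz": -0.45,"yaw": 0,"gripper": 0},
    {"dx": -4,"dy": 0.31,"dz": -0.6,"yaw": 0,"gripper": 0},
    {"dx": -5,"dy": 0.4,"dz": -0.75,"yaw": 0,"gripper": 0}
  ]
}}

```text
clock: 12.3
tcp_pos: [0.5364, -0.0129, 0.1839]
orientation: [2.412, 2.012, 0.0]
contact_force: [-0.4, 0.2, -4.5]
grip_width: 0.0125
gripper_force: 78.8
```

>>> {"op": "send_rows", "data": {
  "steps": [
    {"dx": -1,"dy": 0.08,"dz": -0.15,"yaw": 0,"gripper": 0},
    {"dx": -2,"dy": 0.16,"dz": -0.3,"yaw": 0,"gripper": 0},
    {"dx": -3,"dy": 0.24,"dz": -0.45,"yaw": 0,"gripper": 0},
    {"dx": -4,"dy": 0.32,"dz": -0.6,"yaw": 0,"gripper": 0},
    {"dx": -5,"dy": 0.4,"dz": -0.75,"yaw": 0,"gripper": 0}
  ]
}}

```text
clock: 12.92
tcp_pos: [0.5314, -0.0628, 0.1914]
orientation: [2.412, 2.012, 0.0]
contact_force: [0.5, 0.3, -5.2]
grip_width: 0.0123
gripper_force: 78.8
```

>>> {"op": "send_rows", "data": {
  "steps": [
    {"dx": -1,"dy": 0.08,"dz": -0.15,"yaw": 0,"gripper": 0},
    {"dx": -2,"dy": 0.16,"dz": -0.3,"yaw": 0,"gripper": 0},
    {"dx": -3,"dy": 0.24,"dz": -0.45,"yaw": 0,"gripper": 0},
    {"dx": -4,"dy": 0.32,"dz": -0.6,"yaw": 0,"gripper": 0},
    {"dx": -5,"dy": 0.4,"dz": -0.75,"yaw": 0,"gripper": 0}
  ]
}}

```text
clock: 13.55
tcp_pos: [0.5264, -0.1127, 0.1989]
orientation: [2.412, 2.012, 0.0]
contact_force: [0.1, 0.2, -4.2]
grip_width: 0.013
gripper_force: 78.8
```

>>> {"op": "send_rows", "data": {
  "steps": [
    {"dx": -1,"dy": 0.08,"dz": -0.15,"yaw": 0,"gripper": 0},
    {"dx": -2,"dy": 0.16,"dz": -0.3,"yaw": 0,"gripper": 0},
    {"dx": -3,"dy": 0.24,"dz": -0.45,"yaw": 0,"gripper": 0},
    {"dx": -4,"dy": 0.32,"dz": -0.6,"yaw": 0,"gripper": 0},
    {"dx": -5,"dy": 0.4,"dz": -0.7,"yaw": 0,"gripper": 0}
  ]
}}

```text
clock: 14.18
tcp_pos: [0.5213, -0.1626, 0.2059]
orientation: [2.412, 2.012, 0.0]
contact_force: [-0.2, 0.1, -3.7]
grip_width: 0.0127
gripper_force: 78.8
```

```bash
python3 -c "
from h import *
go([.5142,-.2347,.21],-10.3)"
```

```text
t 14.18 tcp [ 0.5213 -0.1626  0.2059] tilt [ 1.e-04 -0.e+00 -1.e+00] j [ 0.7   0.39 -0.64  1.88  0.28  0.96 -0.25] w 0.0127 gf 78.8 F [-0.2  0.1 -3.7] M [-0.03 -0.02  0.  ]
ydir -10.33 shift cm [-7.22  0.59 -0.41] yaw -0.03
```

>>> {"op": "send_rows", "data": {
  "steps": [
    {"dx": -1,"dy": 0.08,"dz": -0.15,"yaw": 0,"gripper": 0},
    {"dx": -2,"dy": 0.16,"dz": -0.25,"yaw": 0,"gripper": 0},
    {"dx": -3,"dy": 0.24,"dz": -0.33,"yaw": 0,"gripper": 0},
    {"dx": -4,"dy": 0.32,"dz": -0.38,"yaw": 0,"gripper": 0},
    {"dx": -4.9,"dy": 0.4,"dz": -0.4,"yaw": 0,"gripper": 0}
  ]
}}

```text
clock: 14.8
tcp_pos: [0.5164, -0.2115, 0.2098]
orientation: [2.413, 2.012, -0.0]
contact_force: [-0.5, -0.3, -4.2]
grip_width: 0.0128
gripper_force: 78.8
```

>>> {"op": "send_rows", "data": {
  "steps": [
    {"dx": -0.8,"dy": 0.06,"dz": 0,"yaw": 0,"gripper": 0},
    {"dx": -1.4,"dy": 0.11,"dz": 0,"yaw": 0,"gripper": 0},
    {"dx": -1.9,"dy": 0.15,"dz": 0,"yaw": 0,"gripper": 0},
    {"dx": -2.2,"dy": 0.18,"dz": 0,"yaw": 0,"gripper": 0},
    {"dx": -2.3,"dy": 0.19,"dz": 0,"yaw": 0,"gripper": 0}
  ]
}}

```text
clock: 15.42
tcp_pos: [0.5143, -0.2339, 0.2098]
orientation: [-2.412, -2.012, -0.0]
contact_force: [-0.2, -0.5, -3.9]
grip_width: 0.0131
gripper_force: 78.8
```

>>> {"op": "send_rows", "data": {
  "steps": [
    {"dx": 0,"dy": 0,"dz": 0,"yaw": 0,"gripper": 0},
    {"dx": 0,"dy": 0,"dz": 0,"yaw": 0,"gripper": 0},
    {"dx": 0,"dy": 0,"dz": 0,"yaw": 0,"gripper": 0},
    {"dx": 0,"dy": 0,"dz": 0,"yaw": 0,"gripper": 0},
    {"dx": 0,"dy": 0,"dz": 0,"yaw": 0,"gripper": 0}
  ]
}}

```text
clock: 16.05
tcp_pos: [0.5143, -0.2338, 0.2098]
orientation: [2.412, 2.012, 0.0]
contact_force: [-0.1, -0.4, -4.7]
grip_width: 0.0125
gripper_force: 78.8
```

>>> {"op": "send_rows", "data": {
  "steps": [
    {"dx": 0,"dy": 0,"dz": 0,"yaw": 0,"gripper": 0},
    {"dx": 0,"dy": 0,"dz": 0,"yaw": 0,"gripper": 0},
    {"dx": 0,"dy": 0,"dz": 0,"yaw": 0,"gripper": 0},
    {"dx": 0,"dy": 0,"dz": 0,"yaw": 0,"gripper": 0},
    {"dx": 0,"dy": 0,"dz": 0,"yaw": 0,"gripper": 0}
  ]
}}

```text
clock: 16.68
tcp_pos: [0.5143, -0.2338, 0.2098]
orientation: [2.412, 2.012, -0.0]
contact_force: [-1.0, -0.4, -4.2]
grip_width: 0.0127
gripper_force: 78.8
```

```bash
python3 -c "
from h import *
from bench import imaging
go([.5142,-.2347,.21],-10.3)
g=imaging.grab_frame('scene')
p=px(g,[.514,-.235,.14]).astype(int)
b=g['color'][p[1]-60:p[1]+60,p[0]-70:p[0]+70,::-1]
cv2.imwrite('pics/d4.png',cv2.resize(b,(700,600),interpolation=cv2.INTER_CUBIC))"
```

```text
t 16.68 tcp [ 0.5143 -0.2338  0.2098] tilt [ 0. -0. -1.] j [ 0.8   0.41 -0.61  1.84  0.28  0.98 -0.11] w 0.0127 gf 78.8 F [-1.  -0.4 -4.2] M [-0.01  0.01  0.02]
ydir -10.34 shift cm [-0.09  0.01 -0.02] yaw -0.04
```

View pics/d4.png

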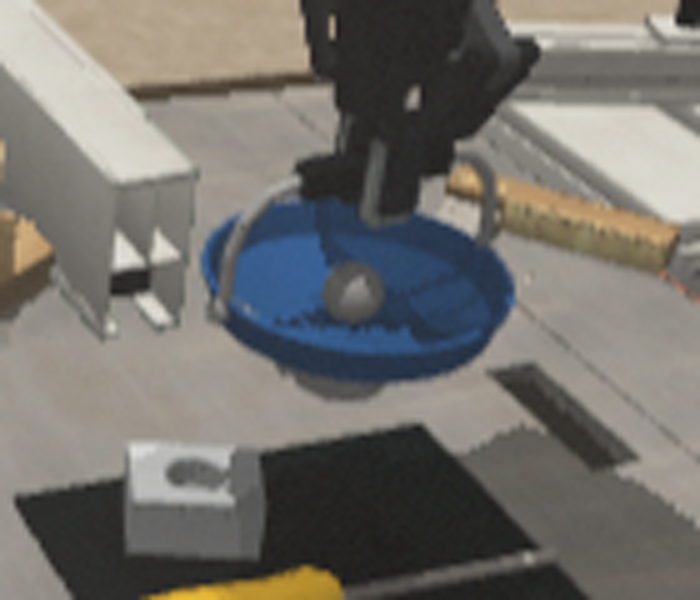

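The dish hangs over the mat with the ball near (353,291). Its rim looks slightly rolled, so I'll check tilt and ball offset from depth before handing in.

```bash
python3 - <<'E'
from h import *
from bench import imaging
from scipy.optimize import least_squares
g=imaging.grab_frame('scene'); W=cloud(g); c=g['color'].astype(int)
d=np.hypot(W[...,0]-.514,W[...,1]+.234)
blue=(c[...,2]>c[...,0]+40)&(d<.08)&(W[...,2]>.10)&(W[...,2]<.18)
P=W[blue]; r=np.hypot(P[:,0]-.5143,P[:,1]+.2338)
Q=P[(r<.045)]
prof=lambda r: np.tan(np.radians(3))*np.minimum(r,.015)+np.tan(np.radians(6.5))*np.clip(r-.015,0,.015)+np.tan(np.radians(11))*np.clip(r-.03,0,.015)
rq=np.hypot(Q[:,0]-.5143,Q[:,1]+.2338)
f=lambda p:(p[0]+p[1]*(Q[:,0]-.5143)+p[2]*(Q[:,1]+.2338)+prof(rq)-Q[:,2])*1e3
s=least_squares(f,[.134,0,0],loss='soft_l1').x
print(len(Q),"middle z",s[0].round(4),"tilt deg x,y",np.degrees(s[1:]).round(2))
grey=(c.max(-1)-c.min(-1)<30)&(d<.03)&(W[...,2]>.136)&(W[...,2]<.164)
B=W[grey]; k=least_squares(lambda p:(np.linalg.norm(B-p,axis=1)-.0125)*1e3,[.514,-.234,.147],loss='soft_l1').x
print(len(B),"ball",k.round(4))
E
```

```text
430 middle z 0.1354 tilt deg x,y [-0.27 -0.61]
124 ball [ 0.5138 -0.2325  0.1475]
```

Level within 1°, and the ball is about 1.4 mm off centre. Handing in.

```bash
python3 -c "
from bench import workorder
print(workorder.hand_in())"
```

```text
the job is handed in; nothing more can be done
None
```

I handed the job in at about 17 s with no verdict shown: the dish was turned about 88°, lifted out and is held still over the mat's centre, its underside about 10 cm above the mat, level within 1° and the ball about 1.4 mm off centre.

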